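# Lock the stop nut of a model-painting stand

## Task

Take the orange open-ended spanner from the sloping tool rest and fit it on the lower brass nut of the blue stand, with its handle lying down in the yellow fork so that the nut cannot turn, and let go of it. Then turn the black lever of the jam nut clockwise (seen from above) until it is fully tight, while the spanner keeps the brass nut from turning. Leave the spanner in place on the nut and do not disturb the can, the bottles and the cutters.

Things in the scene. Friction and masses are not known exactly. Their poses are not given: they have to be found in the camera images.
- spanner: Loose flat orange open-ended spanner, 172 mm long, 12 mm thick, 0.14 to 0.24 kg. Origin: jaw centre, on the underside; +x along the spanner out of the open jaw, +z up. Head 75 mm wide; handle 22 mm wide, from x = -49 to its end at x = -150 mm; centre of mass near x = -57 mm. At the start it lies on the tool rest, jaw uppermost, tilted 30 degrees
- spanner_jaw (a point): Centre of the spanner's jaw, on the underside (the spanner's origin). The jaw is 49 mm wide between two straight prongs, each 13 mm wide, from the throat at x = -31 mm to the tips at x = +22 mm
- handle_grip (a point): A good place to grip the spanner: middle of the handle, spanner x = -80 mm, halfway through its thickness; axes as the spanner's
- spanner_end (a point): Point on the underside of the spanner, 145 mm from the jaw centre down the handle, 5 mm short of its end
- tool_rest: Fixed wooden tool rest, 160 x 110 mm, 110 mm high. Origin on the table under its middle; its board rises at 30 degrees towards its +x, roughly towards the robot. Two 16 mm high cross bars, 76 mm apart in the clear, hold the spanner off the board: at handle_grip there are 28 mm from the handle's upper face down to the board. A lip at the low edge stops the handle's end
- stand: Fixed blue stand, round base 144 mm wide, 20 mm high. Origin on the table on the upright post's axis; +z up. A boss (68 mm wide, top at z = 50 mm) carries the brass nut; the post with its cork (33 mm wide) is 124 mm high. A foot (30 mm wide, 20 mm high) runs along -y to the yellow fork
- fork_rest (a point): Middle of the fork's floor, at stand y = -130, z = 50 mm. Yellow cheeks 28 mm apart across the stand's x, 20 mm long, 30 mm high; open along y and upwards. The spanner rests on this floor and the boss, underside at z = 50 mm, jaw centre on the post's axis, handle along the stand's -y, jaw open to +y. It can be lowered straight down beside the lever
- nut_seat (a point): Foot of the brass hexagon nut on the post's axis, at the boss's top. The nut is 46 mm across flats, 53 mm across corners, 18 mm high (stand z = 50 to 68 mm); at the start two flats face the stand's +x and -x. The jaw is 3 mm wider than the nut
- stop_nut (a joint): Angle of the brass nut on the post, rad, 0 at the start, growing clockwise from above. It turns easily (0.05 N m), so unless the spanner holds it the nut follows the lever; with the spanner on and its handle in the fork it has up to 0.2 rad of play
- jam_lever (a joint): Angle of the jam nut and its lever relative to the brass nut, rad, growing clockwise from above: 0 to 0.15 at the start, 1.2 at the end of its travel (fully tight). It needs about 0.35 N m all the way and stays where it is left. At lever and nut angles 0 the lever points 30 degrees anticlockwise of the stand's +y; it swings clockwise past +y
- lever_grip (a point): On the axis of the black lever rod (12 mm thick), 85 mm out from the post's axis, 100 mm above the table. The rod climbs outwards at 19 degrees from the round steel jam nut (38 mm wide, z = 68 to 86 mm) to a red ball (24 mm wide) 102 mm out. The point's +y points outwards along the lever, level, +z up
- can: Drink can, 66 mm wide, 115 mm high, standing; origin at its underside. Bystander
- paint_bottle: Small green paint bottle, 30 mm wide, 62 mm high, standing; origin at its underside. Bystander
- glue_bottle: Amber glue bottle with red cap, 40 mm wide, 100 mm high, standing; origin at its underside. Bystander
- cutters: Side cutters with red handles, 125 mm long, 14 mm high, lying; origin on the table near the middle. Bystander
Mind the look-alikes: they are no part of the job. What is shaped like the spanner but green or white is not meant.

How it is judged (in metres and radians):
On the way, in this order (a step that is already met when the one before it is completed fails the run):
1. the spanner lies on the brass nut with its handle in the fork, let go, before the lever is turned (horizontal distance between spanner_jaw and nut_seat below 0.014 m and z of spanner_jaw in the frame of stand between 0.044 and 0.056 m and angle between the x axis of spanner and the y axis of stand, either way round below 0.15 rad and angle between spanner's own z axis and vertical below 0.1 rad and y of spanner_end in the frame of stand below -0.12 m and contact force between the fingers and spanner below 0.05 N and value of joint jam_lever below 0.5 rad), for 0.2 s.
2. the jam nut is tightened with the spanner still on the brass nut (horizontal distance between spanner_jaw and nut_seat below 0.014 m and z of spanner_jaw in the frame of stand between 0.044 and 0.056 m and angle between the x axis of spanner and the y axis of stand, either way round below 0.15 rad and angle between spanner's own z axis and vertical below 0.1 rad and y of spanner_end in the frame of stand below -0.12 m and value of joint jam_lever above 1.08 rad), for 0.2 s.
At the end, for the whole second after the job is handed in: Jam lever past 1.08 rad (of 1.2); brass nut within 0.35 rad of its start; spanner let go, at rest and flat (0.1 rad) on boss and fork: jaw centre within 14 mm of the post's axis and 6 mm of the boss top's height, handle within 0.15 rad of the stand's -y, reaching into the fork (all of step 2 and value of joint stop_nut between -0.35 and 0.35 rad and contact force between the fingers and spanner below 0.05 N and linear speed of spanner below 0.02 m/s and velocity of joint jam_lever below 0.05 rad/s); the robot touches nothing.
It fails at once if the brass nut is turned by more than 0.35 rad (20 degrees) from its start (value of joint stop_nut above 0.35 rad or value of joint stop_nut below -0.35 rad).
It fails at once if the can, a bottle or the cutters are moved by more than 30 mm or a bottle or the can is knocked over (distance of any of can, paint_bottle, glue_bottle, cutters from where it was at the start of the episode above 0.03 m or angle between any of can, paint_bottle, glue_bottle's own z axis and vertical above 0.5 rad).
It also fails if it takes over 67 s, if anything falls off the work surface, if the arm or the gripper's body presses on something with over 40 N, if the wrist force passes 120 N, or if a joint passes its speed limit or range.

## Robot

A 6-joint arm with a two-finger parallel gripper is mounted at the origin on the work surface. World frame = base frame: x ahead of the robot, y to its left, z up, the work surface at z = 0. Lengths are in mm, angles in rad, forces in N, time in s.
With the tool pointing down it reaches from about 275 to 825 mm from the base axis. Payload 5.2 kg.
Tool frame: the origin (TCP) lies at the very end of the fingers, on their centre line; the grasp point (between the pads) lies 19 mm behind it; z points along the fingers, y is the direction in which the jaws open and shut (so a half turn about z gives the same grasp; the last joint's range is limited). The gripper opens to 93 mm and grips with 3 to 60 N. Pads are 15 mm wide; open, the fingers measure 128 mm over their backs; the gripper's body (75 mm by 188 mm) begins 65 mm behind the grasp point.
Start: joints at [0.976, 0.259, 1.535, -0, 1.348, -0.203], TCP at [209.998, 508.336, 218.653] pointing down, gripper open.
Joint ranges: [-3.14, 3.14], [-0.91, 2.08], [0.19, 2.58], [-1.22, 4.36], [0.22, 2.71], [-3.12, 3.12]. Speed limits (rad/s): [2.57, 2.57, 3.14, 3.14, 3.14, 3.14].

## Interface

Orientations are given as [roll, pitch, yaw] about the fixed x, y, z axes, in that order (R = Rz(yaw) Ry(pitch) Rx(roll)).
In Python, from bench import robot gives the robot as it stands. The module is installed in compiled form; this text tells all that it offers. Calls block until the motion is done:
- robot.move_ptp(position, orientation): joint-space move of the TCP to a pose.
- robot.move_linear(position, ori=None, speed=150, f_stop=None): straight line of the TCP; ori=None keeps the orientation; speed is the mean speed in mm/s. With f_stop (N) it stops when the force on the tool has changed by that much, and returns True; else False.
- robot.move_j(angles): joint-space move.
- robot.move_gripper(opening): opening from 0.0 (shut) to 1.0 (fully open); the grip force is fixed at half the most; returns when the fingers have stopped.
- robot.sleep(seconds).
- robot.inverse_kinematics(position, orientation): joint angles nearest the present ones, or None.
- robot.get_image(name): name is "scene" or "top" or "wrist"; returns a dict with "img" (420x560x3 uint8, blue, green, red), "fovy" (degrees; the focal length in pixels is half the picture's height over the tangent of half this angle, whatever the lens; pixels are square), "cx", "cy" (the principal point, pixels), "eye" and "orientation" of the camera in the world. Camera axes: x right, y down, z forward; pixel columns grow to the right and rows downward; lengths in mm; the calibration is good to about 2 mm. A picture is of the moment at which its call begins. There is no depth.
A pose or a line that the arm cannot do raises robot.MotionError and nothing moves.
- robot.hand_in(): hands the job in, once; it reports no verdict.
Readings, each from a call of its own:
- robot.current_t(): time.
- robot.current_qpos(): joint angles.
- robot.current_joint_vel(): joint speeds.
- robot.current_joint_efforts(): joint torques, N m.
- robot.current_tcp_pos(): TCP position.
- robot.current_eef_rot(): TCP orientation.
- robot.current_contact_force(): force on the tool from outside, world axes, zero at the start.
- robot.current_ft_torque(): the same for the moment, N m.
- robot.current_gripper_width(): opening from 0.0 (shut) to 1.0 (fully open).
Only numpy, scipy, OpenCV 4.12 (cv2) and the standard library are available. Lean on these libraries where they do the work, as an engineer would, in place of code of your own. Each camera call takes 0.05 s, during which the arm holds its last target. There are 200 camera calls.

## Working session

There is one attempt and no reset: what is moved stays moved. The work goes in short steps, each a Python script; the robot and the scene stay as the last script left them, time stands still between calls to the robot, and variables do not carry over. Pictures are saved under pics/ and viewed, about 8 in all and at most 12, crops included, and the job is handed in when it is done.

```bash
mkdir -p pics
cat > h.py <<'E'
import numpy as np, cv2, json
from scipy.spatial.transform import Rotation as R
from bench import robot
def cam(name, save=None):
    d=robot.get_image(name)
    if save:
        cv2.imwrite(f'pics/{save}.png',d['img'])
        json.dump({k:np.asarray(d[k]).tolist() for k in('fovy','cx','cy','eye','orientation')},open(f'pics/{save}.json','w'))
    return d
def load(s): return json.load(open(f'pics/{s}.json'))
def rot(d):
    o=np.array(d['orientation'],float)
    return o if o.shape==(3,3) else R.from_euler('xyz',o).as_matrix()
def ray(d,u,v):
    f=210/np.tan(np.radians(d['fovy'])/2)
    return np.array(d['eye'],float), rot(d)@np.array([(u-d['cx'])/f,(v-d['cy'])/f,1])
def atz(d,u,v,z):
    e,r=ray(d,u,v); return e+r*(z-e[2])/r[2]
def tri(obs):
    A=np.zeros((3,3));b=np.zeros(3);L=[]
    for d,u,v in obs:
        e,r=ray(d,u,v);r=r/np.linalg.norm(r);P=np.eye(3)-np.outer(r,r);A+=P;b+=P@e;L.append((e,r))
    p=np.linalg.solve(A,b)
    return p,[round(float(np.linalg.norm((np.eye(3)-np.outer(r,r))@(p-e))),1) for e,r in L]
def proj(d,p):
    f=210/np.tan(np.radians(d['fovy'])/2)
    c=rot(d).T@(np.array(p,float)-np.array(d['eye'])); return d['cx']+f*c[0]/c[2], d['cy']+f*c[1]/c[2]
E
python3 - <<'E'
from h import *
for n in('scene','top','wrist'):
    d=cam(n,n+'0'); print(n,d['fovy'],d['cx'],d['cy'],d['eye'],d['orientation'])
print(robot.current_t(),robot.current_eef_rot())
E
```

```text
scene 55.4726231994507 286.44650569092437 209.36661410862737 [ 807.40783013 -363.0963786   781.79865161] [-2.52074151 -0.00776755  0.60776509]
top 47.620963057575736 283.3789784440473 210.20441095242114 [ 292.47674444   63.96138688 1180.87913868] [-2.93348348  0.00742385 -1.61093331]
wrist 68.37111392448804 278.7787227354028 204.3576120109575 [136.15675113 539.29100559 383.96636991] [2.85024364e+00 1.25309443e-03 1.17995513e+00]
0.15 [-3.14020659e+00 -3.37150701e-04  2.74979458e+00]
```

View pics/scene0.png

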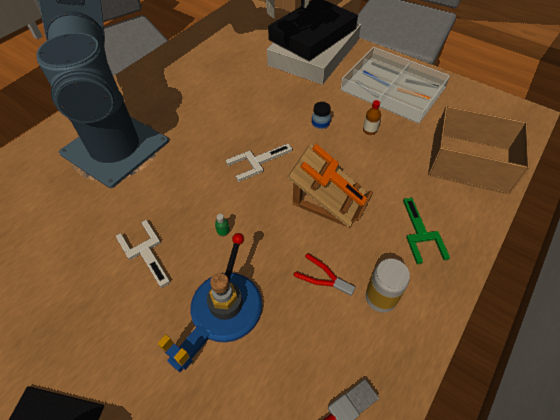

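View pics/top0.png

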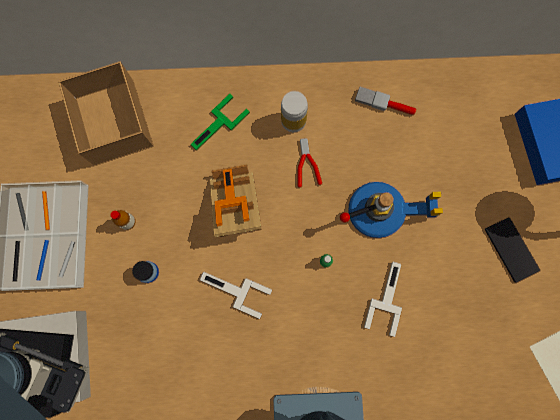

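Candidates: the orange spanner on the tool rest is at top (231,197) and scene (333,175). The look-alikes are green at top (220,123), white at (237,293) and white at (387,300). I choose the orange one on the rest. The stand is at top (378,207), its fork at (434,204) and the lever ball at (345,216). Next is a close crop of each.

Run:
```python
import cv2,numpy as np
t=cv2.imread('pics/top0.png');s=cv2.imread('pics/scene0.png')
def c(im,x,y,w=100,h=75): return cv2.resize(im[y:y+h,x:x+w],(400,300),interpolation=cv2.INTER_CUBIC)
a=np.vstack([np.hstack([c(t,190,160),c(t,345,170)]),np.hstack([c(s,283,137),c(s,160,225,160,120)])])
cv2.imwrite('pics/crop1.png',a)
```

```text
(no output)
```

View pics/crop1.png

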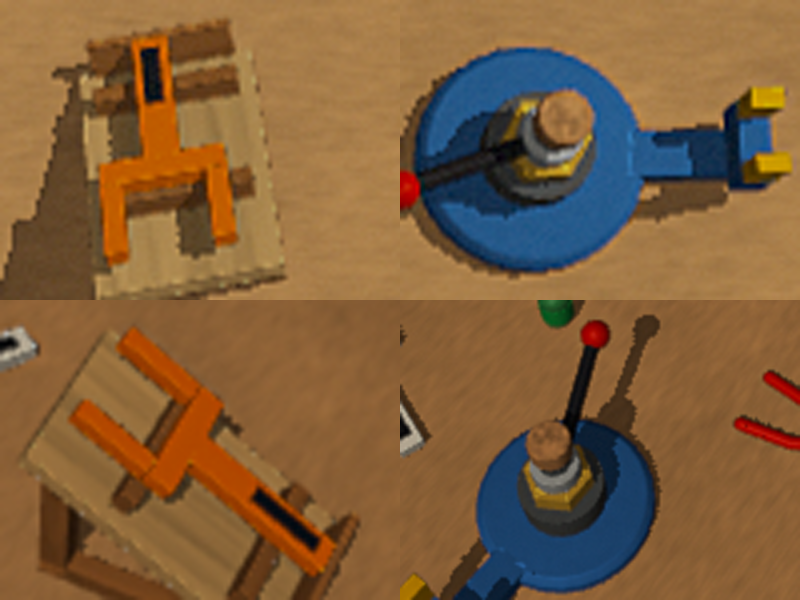

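The crop confirms the orange spanner lies jaw towards the robot on the rest. It also shows the stand with its fork to the right (−y world) and the lever towards +y. Next come the coarse positions and close wrist views.

```bash
cat >> h.py <<'E'
def look(target,h,yaw,save=None,go=True):
    """tool down at TCP height h and yaw, so that the wrist camera's centre hits target"""
    d0=load('wrist0'); T0=R.from_euler('xyz',[-np.pi,0,2.74979458]).as_matrix(); p0=np.array([209.998,508.336,218.653])
    T=R.from_euler('xyz',[np.pi,0,yaw]).as_matrix()
    e=T@T0.T@(np.array(d0['eye'])-p0); c=T@T0.T@rot(d0)[:,2]
    s=(target[2]-h-e[2])/c[2]; p=np.r_[np.array(target[:2])-(e+c*s)[:2],h]
    if go:
        robot.move_ptp(p,[np.pi,0,yaw]); robot.sleep(0.2)
        return cam('wrist',save)
    return p, robot.inverse_kinematics(p,[np.pi,0,yaw])
E
python3 - <<'E'
from h import *
t,s=load('top0'),load('scene0')
P=lambda n,a,b:print(n,np.round(tri([(t,*a),(s,*b)])[0],1),tri([(t,*a),(s,*b)])[1])
P('tip+y',(218.7,222.5),(315.5,146)); P('end',(227.5,169.7),(363,203))
P('ball',(345,216),(238,239)); P('cork',(487/4+345-100+20,170+116/4) if 0 else (345+165/4,170+117/4),(160+150*.4,225+125*.4))
print('base',atz(t,377,209.5,20),'fork',atz(t,345+358/4,170+137/4,75))
rest=tri([(t,218.7,222.5),(s,315.5,146)])[0]
for tg in ([420,170,90],[300,-210,70]):
  for h in (230,270,300):
    for yaw in np.arange(-3,3.2,.5):
        try:
            p,q=look(tg,h,yaw,go=False)
            if q is not None: print(tg,h,round(yaw,1),np.round(p),np.round(q,1))
        except Exception as ex: print(ex)
E
```

```text
tip+y [494.4 210.8 122.7] [0.9, 0.9]
end [643.3 197.9  34.4] [1.3, 1.3]
ball [499.6 -78.1 108. ] [0.1, 0.1]
cork [ 530.7 -168.   134.2] [2.5, 2.5]
base [ 529.84156038 -170.28135234   20.        ] fork [ 525.62658212 -296.49287129   75.        ]
[420, 170, 90] 230 -3.0 [409. 168. 230.] [ 0.1  0.1  1.8  0.   1.3 -1.6]
[420, 170, 90] 230 -2.5 [411. 163. 230.] [ 0.1  0.1  1.8  0.   1.3 -2.1]
[420, 170, 90] 230 -2.0 [415. 160. 230.] [ 0.1  0.1  1.7  0.   1.3 -2.6]
[420, 170, 90] 230 -1.5 [421. 159. 230.] [ 0.1  0.1  1.7 -0.   1.3 -3.1]
[420, 170, 90] 230 -1.0 [426. 160. 230.] [ 0.1  0.1  1.7 -0.   1.3  2.7]
[420, 170, 90] 230 -0.5 [430. 165. 230.] [ 0.1  0.1  1.7 -0.   1.3  2.2]
[420, 170, 90] 230 0.0 [431. 170. 230.] [ 0.1  0.1  1.7 -0.   1.3  1.7]
[420, 170, 90] 230 0.5 [430. 176. 230.] [ 0.1  0.1  1.7 -0.   1.3  1.2]
[420, 170, 90] 230 1.0 [426. 180. 230.] [ 0.2  0.1  1.7 -0.   1.3  0.7]
[420, 170, 90] 230 1.5 [421. 181. 230.] [ 0.2  0.1  1.7 -0.   1.3  0.2]
[420, 170, 90] 230 2.0 [415. 180. 230.] [ 0.2  0.1  1.7  0.   1.3 -0.3]
[420, 170, 90] 230 2.5 [411. 177. 230.] [ 0.2  0.1  1.7  
[... 4106 characters left out ...]
0.   1.5  2.1]
[300, -210, 70] 300 -1.0 [ 321. -242.  300.] [-0.9 -0.1  1.7 -0.   1.5  1.6]
[300, -210, 70] 300 -0.5 [ 334. -228.  300.] [-0.9 -0.1  1.7 -0.   1.5  1.2]
[300, -210, 70] 300 0.0 [ 338. -210.  300.] [-0.8 -0.1  1.7 -0.   1.5  0.7]
[300, -210, 70] 300 0.5 [ 334. -192.  300.] [-0.8 -0.1  1.7 -0.   1.5  0.3]
[300, -210, 70] 300 1.0 [ 321. -178.  300.] [-0.8 -0.1  1.8  0.   1.5 -0.2]
[300, -210, 70] 300 1.5 [ 303. -172.  300.] [-0.8 -0.2  1.8  0.   1.5 -0.8]
[300, -210, 70] 300 2.0 [ 284. -175.  300.] [-0.9 -0.2  1.8  0.   1.5 -1.3]
[300, -210, 70] 300 2.5 [ 269. -187.  300.] [-1.  -0.2  1.8  0.   1.5 -1.9]
[300, -210, 70] 300 3.0 [ 262. -205.  300.] [-1.  -0.2  1.8  0.   1.5 -2.4]
```

Run:
```python
from h import *
for n,tg,h,yaw in (('r1',[565,195,80],230,2.9),('r2',[565,195,80],230,1.6),('s1',[528,-205,60],230,1.6),('s2',[528,-205,60],230,2.9)):
    d=look(tg,h,yaw,n); print(n,robot.current_t(),np.round(d['eye']),d['fovy'],d['cx'],d['cy'])
a=[cv2.imread(f'pics/{n}.png') for n in('r1','r2','s1','s2')]
cv2.imwrite('pics/c2.png',np.vstack([np.hstack(a[:2]),np.hstack(a[2:])])[::1,::1])
cv2.imwrite('pics/c2.png',cv2.resize(cv2.imread('pics/c2.png'),(800,600),interpolation=cv2.INTER_AREA))
```

```text
r1 2.0833 [473. 219. 396.] 68.37111392448804 278.7787227354028 204.3576120109575
r2 3.5333 [563. 290. 396.] 68.37111392448804 278.7787227354028 204.3576120109575
s1 5.25 [ 526. -103.  396.] 68.37111392448804 278.7787227354028 204.3576120109575
s2 6.7167 [ 431. -180.  396.] 68.37111392448804 278.7787227354028 204.3576120109575
```

View pics/c2.png

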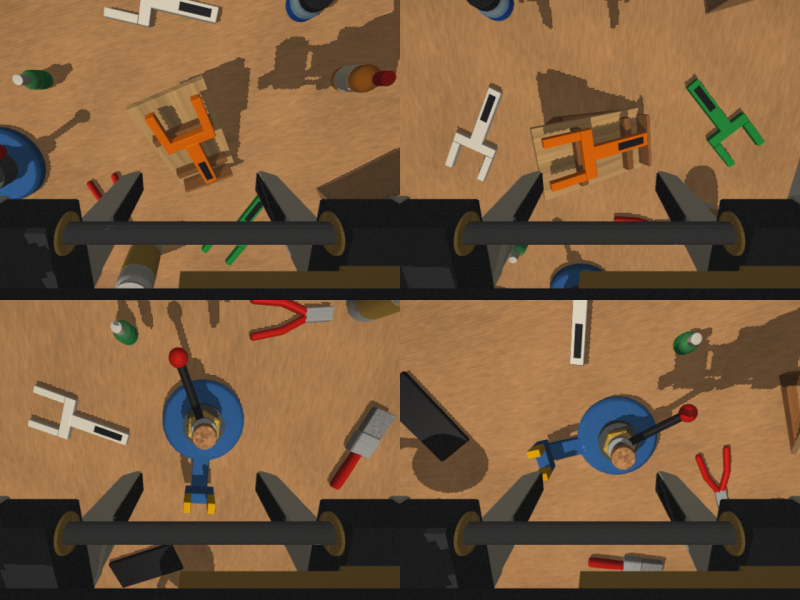

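```bash
cat > fit.py <<'E'
from h import *
from scipy.optimize import minimize, least_squares
def box(x0,x1,y0,y1,z0=0,z1=12): return np.array([[x,y,z] for x in(x0,x1) for y in(y0,y1) for z in(z0,z1)],float)
SP=[box(-31,22,24.5,37.5),box(-31,22,-37.5,-24.5),box(-49,-31,-37.5,37.5),box(-150,-49,-11,11)]
def projs(d,P):
    f=210/np.tan(np.radians(d['fovy'])/2); c=(P-np.array(d['eye']))@rot(d); return np.c_[d['cx']+f*c[:,0]/c[:,2],d['cy']+f*c[:,1]/c[:,2]]
def sil(d,parts,p,Rm,S=4):
    m=np.zeros((420*S//2,560*S//2),np.uint8); S=S/2
    for b in parts:
        q=(projs(d,b@Rm.T+p)+.5)*S-.5
        cv2.fillConvexPoly(m,cv2.convexHull(np.round(q*16).astype(np.int32)),255,shift=4)
    return cv2.resize(m,(560,420),interpolation=cv2.INTER_AREA)/255.
def hue(n,lo,hi,smin=110,vmin=40):
    H=cv2.cvtColor(cv2.imread(f'pics/{n}.png'),cv2.COLOR_BGR2HSV); return cv2.inRange(H,(lo,smin,vmin),(hi,255,255)),H
def orange(n,p):
    m,H=hue(n,6,16,205,90); d=load(n)
    roi=np.zeros_like(m); c=projs(d,np.array([p]))[0]; 
    cv2.circle(roi,tuple(int(v) for v in c),int(0.11*210/np.tan(np.radians(d['fovy'])/2)/np.linalg.norm(np.array(d['eye'])-p)*1000),255,-1)
    m&=roi; n_,l,st,_=cv2.connectedComponentsWithStats(m); k=1+np.argmax(st[1:,4]); m=np.uint8(l==k)*255
    # fill enclosed holes (black label)
    cs,h=cv2.findContours(m,cv2.RETR_EXTERNAL,cv2.CHAIN_APPROX_NONE); cv2.drawContours(m,cs,-1,255,-1)
    return m/255.
def fit_spanner(names,x0,scale=(10,10,10,.1,.1,.1)):
    D=[load(n) for n in names]; M=[orange(n,np.array(x0[:3])+R.from_euler('xyz',x0[3:]).apply([-57,0,6])) for n in names]
    W=[1/m.sum() for m in M]; sc=np.array(scale)
    def cost(u,each=False):
        x=x0+u*sc; Rm=R.from_euler('xyz',x[3:]).as_matrix()
        c=[w*np.abs(sil(d,SP,x[:3],Rm)-m).sum() for d,m,w in zip(D,M,W)]; return c if each else sum(c)
    u=np.zeros(6)
    for r in range(4):
        s=np.vstack([u]+[u+np.eye(6)[i]*(.8 if r<2 else .2) for i in range(6)])
        o=minimize(cost,u,method='Nelder-Mead',options=dict(initial_simplex=s,xatol=1e-3,fatol=1e-4,maxiter=500)); u=o.x
    x=x0+u*sc; return x,cost(u,True)
E
cat > run1.py <<'E'
from fit import *
# spanner: x axis points to robot (-x world) and up 30deg, z = up
xa=np.array([494.4-643.3,10,88.]);xa/=np.linalg.norm(xa);ya=np.cross([0,0,1],xa);ya/=np.linalg.norm(ya);za=np.cross(xa,ya)
Rm=np.c_[xa,ya,za]; p=np.array([643,198,34.4])+150*xa-12*za
x,c=fit_spanner(['r1','r2','top0','scene0'],np.r_[p,R.from_matrix(Rm).as_euler('xyz')])
Rm=R.from_euler('xyz',x[3:]).as_matrix()
print('spanner',np.round(x,3),'cost',np.round(c,3)); print('xaxis',Rm[:,0],'z',Rm[:,2],'tilt',np.degrees(np.arcsin(Rm[2,0])),'roll',np.degrees(np.arcsin(Rm[2,1])))
print('grip',p:=x[:3]+Rm@[-80,0,6]); np.save('sp.npy',x)
for ns in (['r1','r2'],['top0','scene0']):
    y,c=fit_spanner(ns,x); print(ns,np.round(y,3),np.round(c,3),'grip',np.round(y[:3]+R.from_euler('xyz',y[3:]).as_matrix()@[-80,0,6],1))
# stand base
names=['s1','s2','top0','scene0']; D=[load(n) for n in names]; DT=[]
for n,d in zip(names,D):
    m,_=hue(n,100,125,100,25); c=projs(d,np.array([[530,-170,20.]]))[0]
    nn,l,st,_=cv2.connectedComponentsWithStats(m); ys,xs=np.nonzero(m); k=l[ys,xs][np.argmin((xs-c[0])**2+(ys-c[1])**2)]
    m=np.uint8(l==k)*255; cs,_=cv2.findContours(m,cv2.RETR_EXTERNAL,cv2.CHAIN_APPROX_NONE); cn=np.zeros_like(m); cv2.drawContours(cn,cs,-1,255,1)
    DT.append(cv2.distanceTransform(255-cn,cv2.DIST_L2,5))
th=np.linspace(0,2*np.pi,180,endpoint=False)
def res(x,n=None):
    out=[]
    for i,(d,T) in enumerate(zip(D,DT)):
        if n is not None and i not in n: continue
        C=np.vstack([np.c_[x[0]+72*np.cos(th),x[1]+72*np.sin(th),0*th+z] for z in(0,20)])
        hull=cv2.convexHull(projs(d,C).astype(np.float32))[:,0].astype(np.float64)
        s=np.r_[0,np.cumsum(np.linalg.norm(np.diff(np.vstack([hull,hull[:1]]),axis=0),axis=1))]
        q=np.c_[[np.interp(np.linspace(0,s[-1],150),s,np.r_[hull[:,k],hull[0,k]]) for k in(0,1)]].T
        g=np.array([atz(d,u,v,10) for u,v in q]); a=np.arctan2(g[:,1]-x[1],g[:,0]-x[0]); ok=(np.abs(a+np.pi/2)>.45)&(np.abs(a-1.9)>.35)
        v=cv2.remap(T,q[:,:1].astype(np.float32),q[:,1:].astype(np.float32),cv2.INTER_LINEAR,borderMode=cv2.BORDER_REPLICATE)[:,0]
        out.append(np.where(ok,v*np.linalg.norm(np.array(d['eye'])-[x[0],x[1],10])/(210/np.tan(np.radians(d['fovy'])/2)),0))
    return np.concatenate(out)
for n in (None,[0,1],[2,3]):
    o=least_squares(lambda x:res(x,n),[530,-170],loss='soft_l1',diff_step=1e-3); print('base',n,o.x,'rms',np.sqrt(np.mean(res(o.x,n)**2)))
# yellow blobs, red ball
for n,d in zip(names,D):
    for nm,(m,_),near in (('yellow',hue(n,20,32,150,80),[526,-300,65]),('red',[cv2.bitwise_or(hue(n,0,4,170,60)[0],hue(n,175,180,170,60)[0]),0],[500,-78,108])):
        nn,l,st,cc=cv2.connectedComponentsWithStats(m); c=projs(d,np.array([near],float))[0]
        print(n,nm,[(np.round(cc[k],1).tolist(),int(st[k,4])) for k in range(1,nn) if st[k,4]>12 and np.hypot(*(cc[k]-c))<60])
E
python3 run1.py
```

```text
spanner [ 5.11557e+02  1.80945e+02  1.06718e+02  2.20000e-02 -5.41000e-01
  3.28000e+00] cost [0.133 0.134 0.109 0.107]
xaxis [-0.84886356 -0.11841155  0.51517896] z [0.50711989 0.09265426 0.85688074] tilt 31.009417678802723 roll 1.0658759848599377
grip [582.50852122 190.97384151  70.64537453]
['r1', 'r2'] [ 5.12374e+02  1.79815e+02  1.01788e+02  5.50000e-02 -5.35000e-01
  3.27400e+00] [0.109 0.102] grip [583.6 189.6  66.2]
['top0', 'scene0'] [ 5.10497e+02  1.81096e+02  1.06484e+02  2.00000e-03 -5.28000e-01
  3.28500e+00] [0.098 0.097] grip [581.9 191.4  71.3]
base None [ 532.44301404 -173.17856009] rms 3.6301799996151396
base [0, 1] [ 533.79618612 -174.11183913] rms 2.6698702309601017
base [2, 3] [ 531.66254262 -172.02312038] rms 4.403891555067624
s1 yellow [([261.7, 284.4], 248), ([295.3, 286.1], 252)]
s1 red [([249.4, 80.5], 590)]
s2 yellow [([187.9, 212.5], 275), ([202.3, 242.2], 166)]
s2 red [([403.0, 157.9], 502)]
top0 yellow [([436.2, 193.8], 48), ([382.9, 210.9], 52), ([437.4, 210.8], 53)]
top0 red [([307.2, 169.3], 255), ([344.4, 216.8], 75)]
scene0 yellow [([164.2, 342.3], 115), ([181.0, 355.9], 118)]
scene0 red [([237.6, 238.4], 88)]
```

```bash
cat > draw.py <<'E'
from fit import *
def circ(r,z,n=72):
    t=np.linspace(0,2*np.pi,n); return np.c_[r*np.cos(t),r*np.sin(t),0*t+z]
def hexa(z): 
    t=np.arange(7)*np.pi/3+np.pi/6; return np.c_[26.56*np.cos(t),26.56*np.sin(t),0*t+z]
STAND=[circ(72,20),circ(72,0),hexa(68),circ(16.5,124),circ(34,50)]+[np.array([[s*14,-120,50],[s*14,-140,50],[s*14,-140,80],[s*14,-120,80],[s*14,-120,50]],float) for s in(-1,1)]
E4=np.array([[22,37.5],[22,24.5],[-31,24.5],[-31,-24.5],[22,-24.5],[22,-37.5],[-49,-37.5],[-49,-11],[-150,-11],[-150,11],[-49,11],[-49,37.5],[22,37.5]],float)
SPL=[np.c_[E4,np.full(13,z)] for z in(0,12)]
def panel(n,center,k,lines,W=400,H=300):
    """lines: list of (polylines world, color)"""
    d=load(n) ; im=cv2.imread(f'pics/{n}.png'); c=projs(d,np.array([center],float))[0]
    A=np.array([[k,0,W/2-k*c[0]],[0,k,H/2-k*c[1]]]); o=cv2.warpAffine(im,A,(W,H),flags=cv2.INTER_CUBIC)
    for pl,col in lines:
        for q in pl: cv2.polylines(o,[np.round((projs(d,q)*k+A[:,2])*16).astype(np.int32)],False,col,1,cv2.LINE_AA,4)
    return o
def place(pl,p,Rm): return [q@Rm.T+p for q in pl]
E
python3 - <<'E'
from draw import *
t,s,s1,s2=[load(n) for n in('top0','scene0','s1','s2')]
a=tri([(t,436.2,193.8),(s1,295.3,286.1),(s,181,355.9)]); b=tri([(t,437.4,210.8),(s1,261.7,284.4),(s,164.2,342.3)])
print('cheeks',a,b); f=(a[0]+b[0])/2; print(f)
for o in ([(t,344.4,216.8),(s,237.6,238.4),(s1,249.4,80.5),(s2,403,157.9)],[(t,344.4,216.8),(s,237.6,238.4)],[(s1,249.4,80.5),(s2,403,157.9)]): print('ball',tri(o))
p=np.array([532.4,-173,0]); v=p[:2]-f[:2]; yaw=np.arctan2(v[1],v[0])-np.pi/2; print('yaw',yaw,np.hypot(*v))
Rm=R.from_euler('z',yaw).as_matrix(); L=[(place(STAND,p,Rm),(0,255,255))]
x=np.load('sp.npy'); Ls=[(place(SPL,x[:3],R.from_euler('xyz',x[3:]).as_matrix()),(255,0,255))]
c=[530,-215,40]; g=[580,192,70]
cv2.imwrite('pics/o1.png',np.vstack([np.hstack([panel('s1',c,1.2,L,300,300),panel('s2',c,1.5,L,500,300)]),np.hstack([panel('top0',c,2.8,L),panel('r1',g,1.8,Ls)])]))
E
```

```text
cheeks (array([ 551.36376882, -303.26373416,   70.79325809]), [1.4, 1.7, 1.0]) (array([ 510.50879632, -302.78375624,   69.25115094]), [0.7, 1.6, 1.3])
[ 530.93628257 -303.0237452    70.02220451]
ball (array([498.4421151 , -77.27391799, 107.12092716]), [0.8, 0.8, 0.9, 0.4])
ball (array([497.80481445, -76.90056584, 107.07748624]), [0.4, 0.4])
ball (array([499.0647569 , -77.32376044, 105.9648974 ]), [0.2, 0.2])
yaw -0.011256833169111635 130.03198369610965
```

View pics/o1.png

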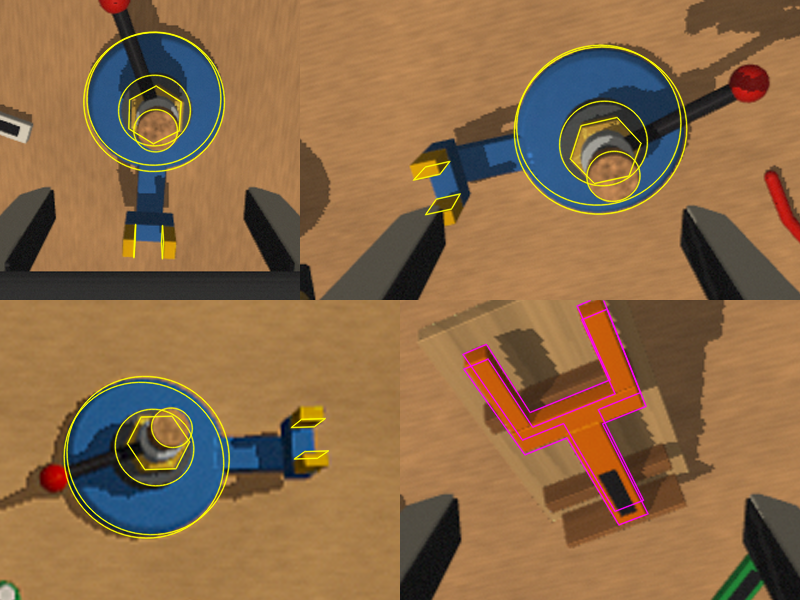

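The stand overlay fits: post at (532.4, −173), yaw ≈ −0.011, post-to-fork distance 130.0 mm, and ball radius 101.6 mm against the stated 102. The spanner overlay also matches, with its handle near (195,490 in the fourth panel). Next I grasp it.

```bash
cat > grasp.py <<'E'
from h import *
x=np.load('sp.npy'); Rs=R.from_euler('xyz',x[3:]).as_matrix(); g=x[:3]+Rs@[-80,0,6]
psi=np.arctan2(Rs[1,0],Rs[0,0]); t=np.radians(30)
xs=np.array([np.cos(psi)*np.cos(t),np.sin(psi)*np.cos(t),np.sin(t)]); ys=np.array([-np.sin(psi),np.cos(psi),0]); zs=np.cross(xs,ys)
ori=R.from_matrix(np.c_[xs,-ys,-zs]).as_euler('xyz'); tcp=g-zs*16
print(g,ori,tcp, psi)
for h in(90,30,0): print(robot.inverse_kinematics(tcp+zs*h,ori))
robot.move_gripper(0.6)
robot.move_ptp(tcp+zs*90,ori)
print('f0',robot.current_contact_force())
hit=robot.move_linear(tcp,ori,speed=60,f_stop=6)
print('hit',hit,robot.current_tcp_pos()-tcp,robot.current_contact_force())
robot.move_gripper(0.0)
print('w',robot.current_gripper_width()*93,robot.current_contact_force(),robot.current_ft_torque())
robot.move_linear(robot.current_tcp_pos()+zs*50,speed=80)
robot.move_linear(robot.current_tcp_pos()+[0,0,80],speed=150); robot.sleep(.3)
print('lift',robot.current_contact_force(),robot.current_gripper_width()*93,robot.current_t())
for n in('top','scene','wrist'): cam(n,n+'1')
import fit
E
python3 grasp.py
```

```text
[582.50852122 190.97384151  70.64537453] [ 3.14159265 -0.52359878 -3.00299282] [574.58523795 189.86858942  56.78896807] -3.002992820507982
[ 1.36007700e-01  8.70443564e-01  8.27391753e-01 -1.40510772e-03
  1.96735431e+00 -1.57358390e+00]
[ 1.35909692e-01  8.47271930e-01  1.00214032e+00 -1.38646663e-03
  1.81577739e+00 -1.57346233e+00]
[ 1.35857855e-01  8.43089889e-01  1.07790144e+00 -1.39186099e-03
  1.74419830e+00 -1.57341110e+00]
f0 [ 1.20860498 -0.17661768  0.58231049]
hit False [0.36210137 0.02975233 0.32299914] [ 0.42410471 -0.47891437  0.06749277]
w 21.827969801912666 [ 0.59555651 -0.24544606  0.77073874] [-0.05243613 -0.18003488  0.01441898]
lift [ 1.03068051 -0.27189055 -1.58399645] 21.922680484607422 13.125
```

```bash
cat > hover.py <<'E'
from draw import *
S=np.array([532.2,-173.,0]); yaw=-0.011; Rz=R.from_euler('z',yaw).as_matrix()
ori=[np.pi,0,np.pi/2+yaw]
def tcp(z_under,dx=0,dy=0): return S+Rz@[dx,-80+dy,0]+np.array([0,0,z_under+6-16])
if __name__=='__main__':
    p=robot.current_tcp_pos(); robot.move_linear([p[0]-20,p[1],p[2]+60],speed=200)
    robot.move_ptp(tcp(160),ori); robot.sleep(.4)
    print(robot.current_t(),robot.current_gripper_width()*93,robot.current_tcp_pos()-tcp(160),robot.current_contact_force())
    for n in('top','scene','wrist'): cam(n,n+'2')
    x0=np.r_[S+[0,0,160],0,0,np.pi/2+yaw]
    for ns in(['top2','scene2'],['wrist2'],['top2','scene2','wrist2']):
        try:
            x,c=fit_spanner(ns,x0,(5,5,5,.05,.05,.05)); print(ns,np.round(x-x0,3),np.round(c,3))
        except Exception as e: print(ns,e)
    np.save('sp2.npy',x)
    L=[(place(SPL,x[:3],R.from_euler('xyz',x[3:]).as_matrix()),(255,0,255)),(place(STAND,S,Rz),(0,255,255))]
    c=[530,-205,100]
    cv2.imwrite('pics/o2.png',np.vstack([np.hstack([panel('top2',c,2.5,L),panel('scene2',c,2.2,L)]),np.hstack([panel('wrist2',[532,-150,150],1,L),np.zeros((300,400,3),np.uint8)])]))
E
python3 hover.py
```

```text
15.825 21.89831373255592 [ 0.24704225  0.34279103 -0.00959883] [-0.41307943 -0.36568494 -3.02679943]
['top2', 'scene2'] [-1.239  1.674 -0.511  0.011  0.01   0.003] [3.603 5.729]
['wrist2'] [ 0.923 -0.404  1.745  0.036 -0.243 -0.014] [0.21]
['top2', 'scene2', 'wrist2'] [ 1.384  0.33  -3.613  0.031  0.012 -0.024] [3.594 5.693 0.3  ]
```

View pics/o2.png

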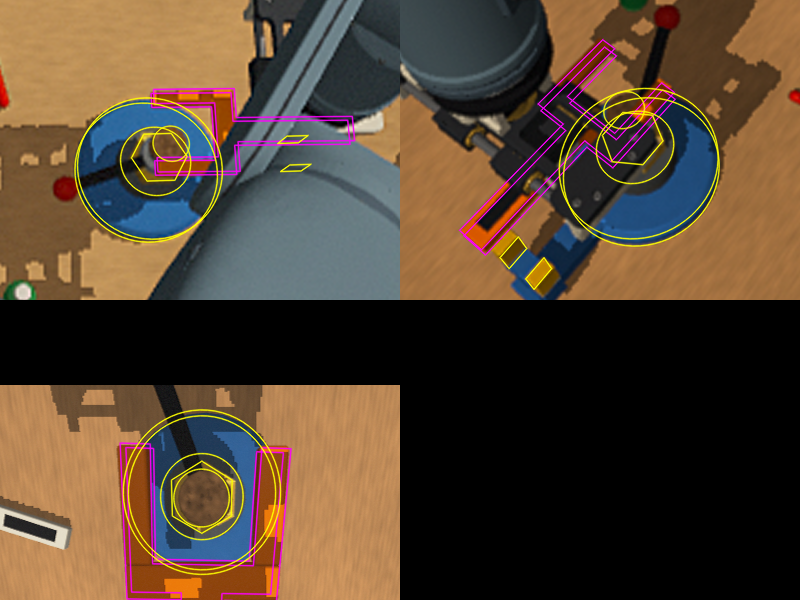

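Run:
```python
from hover import *
import fit
d=load('wrist2'); H=cv2.cvtColor(cv2.imread('pics/wrist2.png'),cv2.COLOR_BGR2HSV)
m=cv2.inRange(H,(5,225,60),(17,255,255))
# prong edges by rows: inner/outer columns
for v in range(205,300,10):
    c=np.nonzero(m[v,150:420])[0]+150
    if len(c): 
        g=np.nonzero(np.diff(c)>20)[0]; print(v,c[0],[ (int(c[i]),int(c[i+1])) for i in g],c[-1])
# predicted for spanner nominal at z=160/172 upper face: columns of edges at several y
for y in(20,0,-20): print(y,[np.round(proj(d,S+Rz@np.array([xx,y,172.])),1).tolist() for xx in(-37.5,-24.5,24.5,37.5)],'under',[np.round(proj(d,S+Rz@np.array([xx,y,160.])),1).tolist() for xx in(-24.5,24.5)])
L=[(place(STAND[2:5],S,Rz),(0,255,255))]
im=panel('wrist2',[532,-165,100],3,L,800,600); cv2.imwrite('pics/o3.png',im)
```

```text
205 205 [] 354
215 258 [] 299
225 258 [] 300
235 258 [] 299
245 258 [] 299
255 258 [] 299
265 259 [] 299
275 259 [] 298
285 259 [] 299
295 260 [(266, 291)] 298
20 [[189.9, 65.1], [220.3, 65.1], [334.6, 65.3], [365.0, 65.3]] under [[225.0, 68.8], [330.2, 69.0]]
0 [[193.6, 113.7], [222.6, 113.8], [332.2, 113.9], [361.3, 114.0]] under [[227.0, 113.6], [328.1, 113.7]]
-20 [[196.9, 158.5], [224.8, 158.5], [330.1, 158.7], [358.0, 158.7]] under [[228.8, 155.1], [326.3, 155.2]]
```

View pics/o3.png

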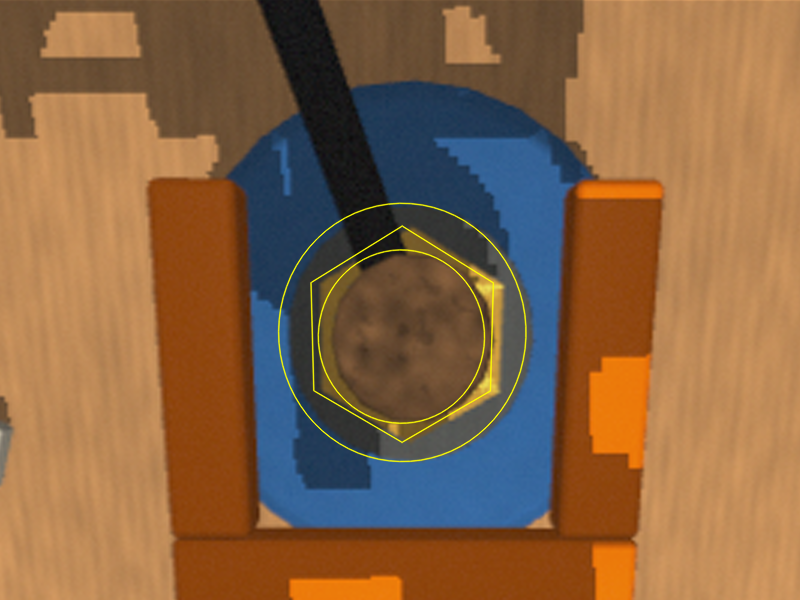

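The wrist view puts the jaw centre at panel column ≈406. The cork centre is at ≈412 and the boss centre at ≈410, so the stand sits about 1.5 mm further in +x than the jaw. I shift by that and lower to just above the jam nut for a closer look.

Run:
```python
from hover import *
f0=robot.current_contact_force()
hit=robot.move_linear(tcp(90,1.5,0),ori,speed=80,f_stop=5); robot.sleep(.3)
print(hit,robot.current_t(),robot.current_tcp_pos()-tcp(90,1.5,0),robot.current_contact_force()-f0)
cam('wrist','wrist3'); cam('scene','scene3')
S2=S+Rz@[1.5,0,0]
L=[(place([STAND[2],STAND[3]],S2,Rz),(0,255,255)),(place(SPL[1:],S2+[0,0,90],Rz@R.from_euler('z',np.pi/2).as_matrix()),(255,0,255))]
cv2.imwrite('pics/o4.png',panel('wrist3',[532,-173,90],2.6,L,800,600))
```

```text
False 17.3 [ 0.16990491 -0.11994637  0.38623376] [0.24706679 1.00151272 1.96666143]
```

View pics/o4.png

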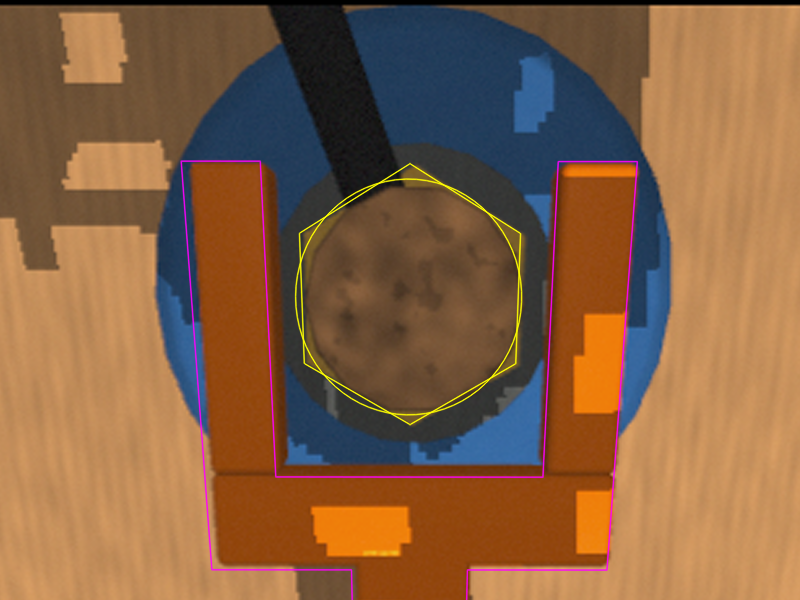

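Everything lines up in this view: jaw axis at column ≈414, cork centre ≈413.5, boss centre ≈415 and base centre ≈414. The alignment is within about 0.5 mm, so I lower it gently under force watch.

Run:
```python
from hover import *
f0=robot.current_contact_force(); print(f0)
hit=robot.move_linear(tcp(47,1.6,0),ori,speed=30,f_stop=8)
robot.sleep(.2); z=robot.current_tcp_pos()[2]+10
print('hit',hit,'under z',z,robot.current_tcp_pos()-tcp(50,1.6,0),robot.current_contact_force()-f0,robot.current_ft_torque(),robot.current_t())
cam('wrist','wrist4'); cam('scene','scene4'); cam('top','top4')
S2=S+Rz@[1.6,0,0]
L=[(place(SPL[1:],S2+[0,0,50],Rz@R.from_euler('z',np.pi/2).as_matrix()),(255,0,255))]
cv2.imwrite('pics/o5.png',np.hstack([panel('wrist4',[532,-173,60],1.6,[],400,400),panel('scene4',[532,-230,60],3.2,L,400,400)]))
```

```text
[-0.00845365 -0.5672012  -3.15701228]
hit True under z 50.48868321331951 [-0.11905139  0.05543748  0.48868321] [-0.63294911  1.7184071   7.6695483 ] [-0.04379073  0.10943923 -0.0071007 ] 18.7917
```

View pics/o5.png

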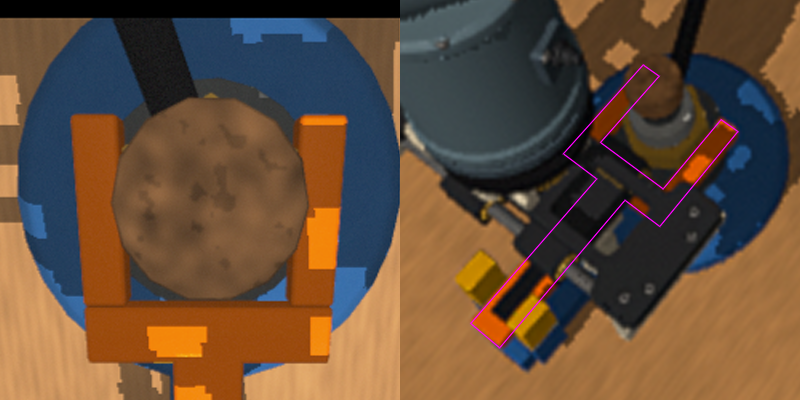

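Contact came at underside z ≈ 50.5 mm. The jaw is around the nut (wrist panel) and the handle end lies between the yellow cheeks (scene panel, 500,330). I release, retreat and verify.

Run:
```python
from hover import *
robot.move_gripper(0.5); robot.sleep(.2)
print('after release',robot.current_contact_force(),robot.current_gripper_width())
p=robot.current_tcp_pos(); robot.move_linear(p+[0,0,40],speed=60); robot.move_linear([p[0]-60,p[1]-40,230],speed=180); robot.sleep(.5)
print(robot.current_t())
# view the set from the robot's left side
d=look([520,-190,60],240,1.2,'wrist5'); robot.sleep(.05)
cam('top','top5'); cam('scene','scene5')
print(robot.current_t())
S2=S+Rz@[1.6,0,0]; x0=np.r_[S2+[0,0,50],0,0,np.pi/2+yaw]
ns=['wrist5','scene5']
try:
    x,c=fit_spanner(ns,x0,(4,4,4,.04,.04,.04)); print(np.round(x-x0,3),np.round(c,3))
except Exception as e: print(e)
for n in('wrist5','scene5','top5'):
    dd=load(n); m=cv2.bitwise_or(hue(n,0,4,170,60)[0],hue(n,175,180,170,60)[0]); nn,l,st,cc=cv2.connectedComponentsWithStats(m); c=proj(dd,[498.4,-77.3,107])
    print(n,[np.round(cc[k],1).tolist() for k in range(1,nn) if st[k,4]>20 and np.hypot(*(cc[k]-c))<40],np.round(c,1))
L=[(place(SPL[1:],S2+[0,0,50],Rz@R.from_euler('z',np.pi/2).as_matrix()),(255,0,255))]
cv2.imwrite('pics/o6.png',np.hstack([panel('wrist5',[532,-200,60],1.5,L,400,450),panel('scene5',[532,-200,60],2.8,L,400,450)]))
```

```text
after release [-0.26735161  0.84099513  0.34720855] 0.5020550581612292
22.1583
23.1917
[-0.23   1.084  1.132  0.031 -0.005 -0.004] [0.442 0.479]
wrist5 [[214.0, 118.0]] [213.  117.9]
scene5 [] [237.9 238.7]
top5 [[344.6, 216.9]] [344.7 216.6]
```

View pics/o6.png

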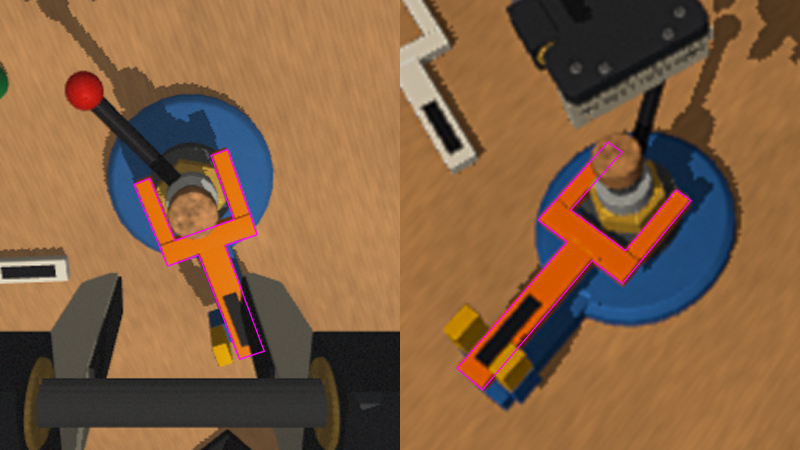

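The spanner lies seated on the nut with its handle end in the fork, and the overlay matches. The ball is unmoved. Next I straddle the lever rod and swing it clockwise.

```bash
cat > turn.py <<'E'
from hover import *
S2=S+Rz@[1.6,0,0]; r=76
def pose(phi,z): return S2+np.array([-r*np.sin(phi),r*np.cos(phi),z]),[np.pi,0,np.pi/2+phi]
phi=0.354
for a in(phi,0,-.5,-1.1): print(np.round(robot.inverse_kinematics(*pose(a,84)),2))
robot.move_gripper(0.4)
robot.move_ptp(*pose(phi,150)); robot.sleep(.2)
print('down hit',robot.move_linear(*pose(phi,84),speed=60,f_stop=5)); robot.sleep(.2)
f0=robot.current_contact_force(); print(f0,robot.current_t())
n=0
while phi>-1.2:
    phi-=.05; hit=robot.move_linear(*pose(phi,84),speed=22,f_stop=9)
    f=robot.current_contact_force()-f0; tang=f@[np.cos(phi),np.sin(phi),0]
    n+=1
    if n%3==0 or hit or abs(tang)>9: print(round(phi,2),hit,'tang',round(tang,1),np.round(f,1),round(robot.current_t(),1))
    if hit or abs(tang)>11: break
E
python3 turn.py
```

```text
[-0.41  0.33  1.79  0.    1.02 -0.77]
[-0.39  0.37  1.73  0.    1.04 -0.39]
[-0.38  0.43  1.64 -0.    1.07  0.12]
[-0.41  0.49  1.54 -0.    1.11  0.69]
down hit False
[-0.03903863  0.49044772  0.70260061] 25.9167
0.2 False tang 0.0 [ 0.1 -0.6 -0.8] 26.9
0.05 False tang -0.8 [-0.8 -0.2  0.1] 27.9
-0.1 False tang -3.8 [-3.9 -1.1 -1.3] 28.8
-0.25 False tang -2.0 [-2.3 -1.2 -0.8] 29.8
-0.4 False tang -2.6 [-3.2 -0.7 -1.2] 30.8
-0.55 False tang -3.1 [-3.5  0.2 -1.5] 31.8
-0.7 False tang -2.7 [-2.4  1.3 -0.2] 32.7
-0.85 False tang -3.6 [-1.5  3.6 -1.4] 33.7
-1.0 False tang -2.8 [-0.   3.3 -0.8] 34.7
-1.15 False tang -12.4 [-4.9 11.4  2.8] 35.7
```

```bash
cat > chk.py <<'E'
from hover import *
S2=S+Rz@[1.6,0,0]; r=76
def pose(phi,z): return S2+np.array([-r*np.sin(phi),r*np.cos(phi),z]),[np.pi,0,np.pi/2+phi]
robot.move_linear(*pose(-1.0,84),speed=40); robot.move_linear(*pose(-1.0,160),speed=100)
robot.move_linear([470,-60,240],ori=None,speed=200)
look([525,-175,60],250,2.2,'wrist6'); cam('top','top6'); cam('scene','scene6'); print(robot.current_t(),robot.current_contact_force())
o=[]
for n in('wrist6','scene6','top6'):
    dd=load(n); m=cv2.bitwise_or(hue(n,0,4,170,60)[0],hue(n,175,180,170,60)[0]); nn,l,st,cc=cv2.connectedComponentsWithStats(m); c=proj(dd,S2+[75,69,107])
    k=[k for k in range(1,nn) if st[k,4]>20 and np.hypot(*(cc[k]-c))<45]; print(n,[(np.round(cc[i],1).tolist(),int(st[i,4])) for i in k],np.round(c,1))
    if len(k)==1:o.append((dd,*cc[k[0]]))
if len(o)>1:
    b,e=tri(o); v=b-S2; print('ball',b,e,'rad',np.hypot(*v[:2]),'phi',-np.arctan2(v[0],v[1]),'total',0.524+np.arctan2(v[0],v[1])+yaw)
x0=np.r_[S2+[0,0,50],0,0,np.pi/2+yaw]
L=[(place(SPL[1:],S2+[0,0,50],Rz@R.from_euler('z',np.pi/2).as_matrix()),(255,0,255)),(place([hexa(68)],S2,Rz@R.from_euler('z',-0.15).as_matrix()),(255,255,0))]
cv2.imwrite('pics/o7.png',np.hstack([panel('wrist6',[532,-180,60],1.7,L,400,500),panel('scene6',[532,-200,60],2.8,L,400,500)]))
E
python3 chk.py
```

```text
39.8917 [-0.51886662  0.45980469  0.73176418]
wrist6 [([382.7, 218.0], 371)] [382.3 210.1]
scene6 [([317.2, 273.2], 379), ([275.5, 281.9], 113)] [275.4 278.2]
top6 [([355.2, 168.0], 66)] [352.9 170. ]
ball [ 612.15983565 -109.46451336  112.11259641] [0.5, 0.5] rad 100.89238717251179 phi -0.8893594765768684 total 1.4023594765768685
```

View pics/o7.png

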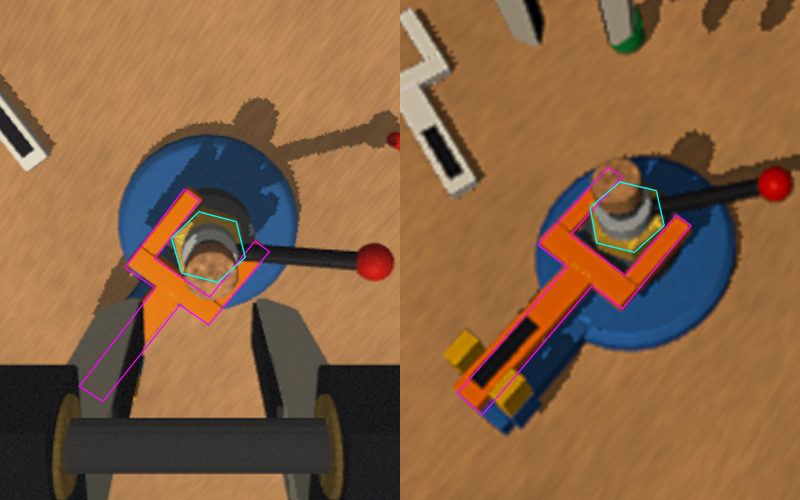

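The ball now gives a total angle of ≈1.40 rad, which means lever ≈1.2 plus nut play ≈0.2, ending at a hard stop (12 N). The spanner is still on the nut, with its handle against the left cheek (scene panel, 480,370). I check its angle numerically and hand in if it is fine.

Run:
```python
from hover import *
S2=S+Rz@[1.6,0,0]; x0=np.r_[S2+[0,0,50],0,0,np.pi/2+yaw]
for n in('scene5','scene6'):
    x,c=fit_spanner([n],x0,(4,4,.01,.0001,.0001,.05)); e=R.from_euler('xyz',x[3:]).apply([-145,0,0])+x[:3]-S2
    print(n,np.round((x-x0),3),np.round(c,3),'end in stand',np.round(Rz.T@e,1))
# ball from all three views
b,e=tri([(load('wrist6'),382.7,218.0),(load('scene6'),275.5,281.9),(load('top6'),355.2,168.0)]); v=b-S2; print('ball',b,e,'total',0.524+np.arctan2(v[0],v[1])+yaw)
# bystanders: change between first and present top / scene pictures
for a,c in(('top0','top6'),('scene0','scene6')):
    A,B=[cv2.GaussianBlur(cv2.imread(f'pics/{q}.png'),(3,3),0) for q in(a,c)]
    D=np.abs(A.astype(int)-B).max(2)
    pts={'can':[620,55,60],'cutters':[590,40,7]} 
    for nm,uv in (dict(can=(293,108),cutters=(308,163),paint=(326,261),glue=(122,218)) if a=='top0' else dict(can=(387,285),cutters=(325,277),paint=(222,224),glue=(372,118))).items():
        print(a,nm,'changed px',int((D[uv[1]-18:uv[1]+18,uv[0]-18:uv[0]+18]>40).sum()))
```

```text
scene5 [-2.201  1.24   0.008  0.     0.    -0.   ] [0.446] end in stand [  -2.2 -143.8   50. ]
scene6 [-2.152e+00  1.780e+00  1.000e-03  0.000e+00  0.000e+00 -2.800e-02] [0.232] end in stand [  -6.2 -143.2   50. ]
ball [ 613.70263579 -110.079851    108.09817617] [0.7, 0.4, 0.7] total 1.4166131313964843
top0 can changed px 0
top0 cutters changed px 0
top0 paint changed px 136
top0 glue changed px 0
scene0 can changed px 0
scene0 cutters changed px 0
scene0 paint changed px 396
scene0 glue changed px 0
```

Run:
```python
from hover import *
robot.move_ptp([400,150,300],[np.pi,0,2.2]); robot.sleep(.5)
cam('scene','scene7'); cam('top','top7')
for n in('scene0','scene7','top0','top7'):
    m,_=hue(n,60,85,90,20); c=proj(load(n),atz(load('top0'),326,261,30)); nn,l,st,cc=cv2.connectedComponentsWithStats(m)
    print(n,np.round(c),[(np.round(cc[k],1).tolist(),int(st[k,4])) for k in range(1,nn) if st[k,4]>15 and np.hypot(*(cc[k]-c))<30])
print(robot.current_t(),robot.current_contact_force())
robot.hand_in()
```

```text
scene0 [221. 223.] [([222.2, 227.4], 150)]
scene7 [221. 223.] [([222.2, 227.4], 151)]
top0 [326. 261.] [([325.1, 261.2], 74)]
top7 [326. 261.] [([325.0, 261.2], 73)]
41.7333 [ 0.04571371 -0.11960332 -0.23052491]
the job is handed in; nothing more can be done
```

I handed the job in at 41.7 s of the 67 s allowed. The spanner is on the brass nut with its handle in the fork. The lever has been turned clockwise to its end stop. `hand_in()` gives no verdict, so the checks below are my own.

**What I did:** I gripped the orange spanner at its handle and lifted it off the rest. I lined the jaw up with the nut using the wrist camera, which called for a shift of about 1.5 mm. I lowered it until it touched down with its underside at z ≈ 50.5 mm, then let go. I then put the open fingers around the lever rod and swung it clockwise until the force rose from about 3 N to 12 N at the end stop. I backed the fingers off and moved the arm clear.

**Last checks:**
- **Lever and nut:** the red ball shows lever and nut together turned 1.40–1.42 rad. That fits a fully tight lever (1.2) plus about 0.2 rad of nut play. I did not measure the nut's own angle separately, so that split is inferred from the end stop.
- **Spanner:** it is about 0.03 rad off the stand's −y, with its end about 143 mm out in the fork. The fitted jaw centre is about 2–3 mm from my estimate of the post's axis. It turned slightly and now rests against one cheek of the fork.
- **Bystanders:** the can, cutters and glue bottle look unchanged in both cameras. The area around the paint bottle first showed differences, but only because the gripper and its shadow were in view. In a clear picture it had moved less than 0.2 px.

**Disagreements:** the height of the spanner's grip point on the rest came out between 66 and 71 mm depending on the views used. The fit of the stand's base outline was rough (3.6 mm rms). The jaw fits with part of the spanner hidden also had large residuals.

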